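# Hang a sensor bracket on the turning bracket tree

## Task

First turn the bracket tree by the bar on its top until its one empty arm points out directly above the upright pointer on the stand's foot. Then pick up the bracket that stands on the worktop and hang it by its large hole on that arm, leaving the arm above the pointer. Keep the other three brackets hanging on their arms and do not disturb the other things on the worktop.

Things in the scene. Friction and masses are not known exactly. Their poses are not given: they have to be found in the camera images.
- bracket: Grey bracket to hang, standing on the worktop left of the tree: an inverted T 128 mm high, 0.15 to 0.3 kg; upright plate 8 mm thick, 60 mm wide, on a foot 50 x 60 x 6 mm. Origin: centre of the foot's underside. x = normal of the plate (centred on x = 0; grip it by the top edge across this thickness), y = along its width, z up; symmetric to a half turn about z.
- bore (a point): Centre of the round bore, 30 mm in diameter, that goes through the bracket's plate along x, 69 mm above the foot's underside; above the bore are 44 mm of plain plate. Axes as bracket.
- pointer (a point): Top of the upright pointer (a fin 16 x 10 mm, top 48 mm above the worktop) on a tongue of the stand's fixed round foot (75 mm radius), 122 mm from the turning axis. Its x axis points level outward from the turning axis, to the loading direction, roughly towards the robot.
- tree (a joint): Angle of the tree about its vertical axis, rad, 0 at the start, growing counter-clockwise seen from above; turns a full turn either way with slight friction (about 0.06 N m) and stays where it is left. Nothing latches it.
- handle (a point): Top centre of the black bar on top of the tree, on the turning axis, 215 mm above the worktop. Bar 56 mm long, 14 mm wide, 26 mm high (189 to 215 mm above the worktop); the hub below ends at 182 mm. x = along the bar and also the direction in which the empty arm points, y = across its 14 mm, z up; turns with the tree.
- empty_arm (a point): On the centre line of the empty arm where a bracket should hang, 115 mm from the turning axis, 170 mm above the worktop. x points outward along the arm, y level across it, z up; turns with the tree. Arm: level steel rod 8 mm in diameter, from a hub of 19 mm radius. A bracket hangs with its plate across the arm and the bore's top edge on the rod: bore centre 11 mm below this point.
- empty_arm_tip (a point): Top of the empty arm's turned-up end, 150 mm from the turning axis, 182 mm above the worktop (12 mm above the rod's centre line); the bore must pass over it before it is lowered on the rod. The tree has four such arms, 90 degrees apart.
- hung_1: A bracket exactly like bracket, already hanging by its bore on another arm of the tree (loose, can fall off). Origin: centre of the foot's underside; x is normal to the plate, z up.
- hung_2: A bracket exactly like bracket, already hanging by its bore on another arm of the tree (loose, can fall off). Origin: centre of the foot's underside; x is normal to the plate, z up.
- hung_3: A bracket exactly like bracket, already hanging by its bore on another arm of the tree (loose, can fall off). Origin: centre of the foot's underside; x is normal to the plate, z up.
- calliper_loose: Digital calliper lying flat, 53 x 210 x 10 mm. Bystander, loose. Origin: centre of its underside.
- sleeve: White twin sleeve with a flange, 74 x 92 x 36 mm. Bystander, loose. Origin: centre of its underside.
Not all that is in view belongs to the job. Leave any purple look-alike of the hung_1 alone.

How it is judged:
On the way:
1. the empty arm stands over the pointer (its end within 8 degrees of it), at rest, the bracket not yet on it (angle between the x axis of handle and the x axis of pointer, either way round below 0.14 rad and horizontal distance between empty_arm_tip and pointer below 0.06 m and velocity of joint tree between -0.05 and 0.05 rad/s and distance between bore and empty_arm above 0.06 m), for 0.2 s.
At the end, for the whole second after the job is handed in: Bracket at rest, upright, on the formerly empty arm: bore centre within 12 mm sideways of the rod, 5 to 17 mm below its centre line, 70 to 142 mm from the turning axis; arm over the pointer within 14 degrees, tree at rest; the other three brackets on their arms (x of bore in the frame of empty_arm between -0.045 and 0.027 m and y of bore in the frame of empty_arm between -0.012 and 0.012 m and z of bore in the frame of empty_arm between -0.017 and -0.005 m and angle between bracket's own z axis and vertical below 0.2 rad and linear speed of bracket below 0.03 m/s and angle between the x axis of handle and the x axis of pointer, either way round below 0.245 rad and horizontal distance between empty_arm_tip and pointer below 0.07 m and velocity of joint tree between -0.05 and 0.05 rad/s and height (world z) of each of hung_1, hung_2, hung_3 above 0.075 m and horizontal distance between each of hung_1, hung_2, hung_3 and handle below 0.16 m); the robot touches nothing.
It fails at once if a hanging bracket is knocked off its arm (height (world z) of any of hung_1, hung_2, hung_3 below 0.05 m).
It fails at once if the calliper is disturbed (moved more than 30 mm) (distance of calliper_loose from where it was at the start of the episode above 0.03 m).
It fails at once if the twin sleeve is disturbed (moved more than 30 mm) (distance of sleeve from where it was at the start of the episode above 0.03 m).
It also fails if it takes over 72 s, if anything falls off the work surface, if the arm or the gripper's body presses on something with over 40 N, if the wrist force passes 120 N, or if a joint passes its speed limit or range.

## Robot

A 6-joint arm with a two-finger parallel gripper is mounted at the origin on a cart in front of the work surface, level with it; the furniture and walls round the work are solid. World frame = base frame: x ahead of the robot, y to its left, z up, the work surface at z = 0. Lengths are in m, angles in rad, forces in N, time in s.
With the tool pointing down it reaches from about 0.3 to 0.875 m from the base axis. Payload 6.4 kg.
Tool frame: the origin (TCP) lies at the very end of the fingers, on their centre line; the grasp point (between the pads) lies 19 mm behind it; z points along the fingers, y is the direction in which the jaws open and shut (so a half turn about z gives the same grasp; the last joint's range is limited). The gripper opens to 85 mm and grips with 20 to 120 N. Pads are 22 mm wide; open, the fingers measure 114 mm over their backs; the gripper's body (76 mm by 85 mm) begins 54 mm behind the grasp point. The pads swing forward as they close: fully open they stand 13 mm farther back than shut.
Start: joints at [-1.44, 0.181, 1.607, -0, 1.354, -0.206], TCP at [0.19, -0.543, 0.231] pointing down, gripper open.
Joint ranges: [-2.99, 2.99], [-0.89, 2.07], [0.3, 2.58], [-1.14, 4.28], [0, 2.63], [-3.12, 3.12]. Speed limits (rad/s): [2.57, 2.57, 3.01, 3.14, 3.14, 3.14].

## Interface

Orientations are given as [roll, pitch, yaw] about the fixed x, y, z axes, in that order (R = Rz(yaw) Ry(pitch) Rx(roll)).
In Python, from cell import arm, viewer, finish_job gives the robot as it stands.
- The arm moves only by the shell command python3 -m pendant 'ROWS'. ROWS is JSON, a list of rows, each an object with "fingers": the finger opening in mm, from 0 to 85.4; "travel": the shift along the world's x, y, z in mm, a list of three; "turn": the turn about the world's z in degrees. A call has 1 to 12 rows; each row shifts and turns the pose as measured when the row begins; what a row does not reach is not made up. A row lasts 1/8 s, in which the tool goes at most 62.5 mm and 10.7 degrees, less where a joint would pass 70% of its speed; a pose out of reach is approached as far as the arm can. A call is refused whole if a number of a shift passes 62.5 or a number of a turn 10.7, either way. A call with a gripper value outside its range is refused whole. The fingers move at their own pace and stop on an object; the grip force is fixed at half the most. Time passes only in rows, so rows that do not move let the fingers close. It gives the time, the measured TCP pose, the force and the opening at its end, in the units of the state.
- arm.observe(): the state, without advancing time (a new reading comes with each control period).
- viewer.get_image(name): name is "scene" or "top" or "wrist"; returns a dict with "pixels" (420x560x3 uint8, red, green, blue), "intrinsics" (3x3 intrinsics, pixels), "R" (3x3) and "t" (3): a world point X has camera coordinates R X + t; the wrist camera has in their place "T_tool_cam" (4x4, takes a point from camera to tool coordinates, whose origin is the TCP and whose axes are the flange's). Camera axes: x right, y down, z forward; pixel columns grow to the right and rows downward; lengths in m; the calibration is good to about 2 mm. A picture is of the moment at which its call begins: read the wrist's pose just before it. There is no depth.
- finish_job(): hands the job in, once; it reports no verdict.
The state is a dict: "time_s": time; "q": joint angles; "joint_velocities": joint speeds; "joint_torque": joint torques, N m; "tool_pos": TCP position; "eef_rot": TCP orientation; "contact_force": force on the tool from outside, world axes, zero at the start; "wrist_torque": the same for the moment, N m; "width": finger opening in m.
Only numpy, scipy, OpenCV 4.12 (cv2) and the standard library are available. Lean on these libraries where they do the work, as an engineer would, in place of code of your own. Each camera call takes 0.05 s, during which the arm holds its last target. There are 200 camera calls.

## Working session

There is one attempt and no reset: what is moved stays moved. The work goes in short steps, Python scripts to look and compute and a shell command to move; the robot and the scene stay as the last step left them, time stands still between calls to the robot, and variables do not carry over. Pictures are saved under pics/ and viewed, about 8 in all and at most 12, crops included, and the job is handed in when it is done.

```bash
ls; mkdir -p pics; cat > h.py <<'E'
import numpy as np, cv2
from cell import arm, viewer
def shot(n,f):
    s=arm.observe(); im=viewer.get_image(n); im['s']=s
    cv2.imwrite(f'pics/{f}.png',im['pixels'][:,:,::-1]); np.save(f'pics/{f}.npy',im,allow_pickle=True); return im
def load(f): return np.load(f'pics/{f}.npy',allow_pickle=True).item()
def cam(im):
    if 'R' in im: return np.array(im['R']),np.array(im['t']).ravel()
    from scipy.spatial.transform import Rotation as Ro
    T=np.eye(4);T[:3,:3]=Ro.from_euler('xyz',im['s']['eef_rot']).as_matrix();T[:3,3]=im['s']['tool_pos']
    M=np.linalg.inv(T@np.array(im['T_tool_cam']));return M[:3,:3],M[:3,3]
def pix(im,X):
    R,t=cam(im);c=np.atleast_2d(X)@R.T+t;p=c@np.array(im['intrinsics']).T;return p[:,:2]/p[:,2:]
def onz(im,uv,z):
    R,t=cam(im);K=np.array(im['intrinsics']);C=-R.T@t;d=R.T@np.linalg.inv(K)@[uv[0],uv[1],1.];return C+d*(z-C[2])/d[2]
E
python3 - <<'E'
from h import *
a=shot('scene','s0');b=shot('top','t0')
for i in(a,b):
    R,t=cam(i);print(-R.T@t,np.array(i['intrinsics'])[0,0])
print(arm.observe())
E
```

```text
pics
[-0.04969655 -1.25514201  0.76921119] 533.2806482204364
[ 0.4722372  -0.03625105  1.11556927] 412.6414889344207
{'time_s': 0.1, 'q': array([-1.44030158e+00,  1.81490839e-01,  1.60787880e+00,  1.43843301e-05,
        1.35377960e+00, -2.06309170e-01]), 'joint_velocities': array([-8.20467349e-05, -2.44609627e-03, -3.04950327e-03,  1.32096572e-03,
        1.21140617e-04,  5.27785707e-04]), 'joint_torque': array([ 8.33342456e-04, -4.45877194e+01, -3.52238274e+01, -1.69281852e-04,
        4.24545491e-03,  2.05217901e-05]), 'tool_pos': array([ 0.18997411, -0.54220606,  0.2304748 ]), 'eef_rot': array([-3.14007196e+00, -3.32607853e-04,  3.36800559e-01]), 'contact_force': array([0.73418761, 0.30919789, 0.75942458]), 'wrist_torque': array([ 0.02455387,  0.01557047, -0.05160526]), 'width': 0.08549787804990358}
```

View pics/s0.png

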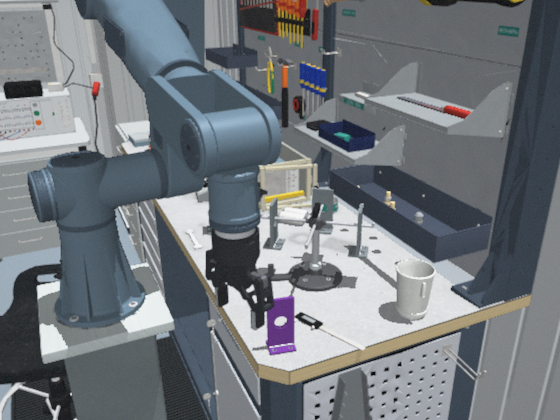

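View pics/t0.png

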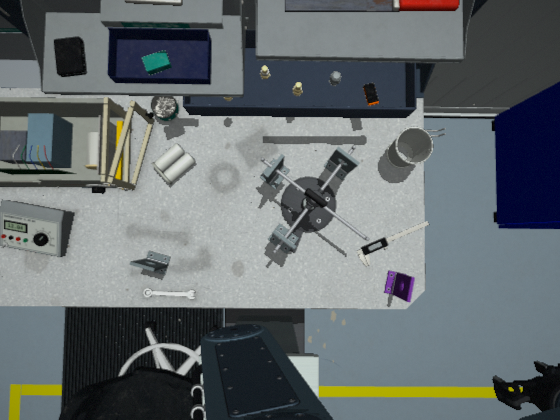

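Top view: the grey bracket stands at (152,262). The purple look-alike at (398,285) is not to be touched. The tree's handle is near (315,198), brackets hang at (272,168), (343,158) and (285,238), and the empty arm runs to about (367,238). I'll enlarge both spots.

```bash
python3 - <<'E'
from h import *
b=load('t0');p=b['pixels'][:,:,::-1]
A=cv2.resize(p[140:265,245:380],None,fx=4,fy=4,interpolation=2)
B=cv2.resize(p[240:280,120:185],None,fx=4,fy=4,interpolation=2)
c=np.zeros((500,800,3),np.uint8);c[:,:540]=A;c[:160,540:800]=B
cv2.imwrite('pics/c1.png',c)
for n,uv,z in[('handle',(315,198),.215),('tip',(367,238),.182),('bk foot',(152,262),0)]:print(n,onz(b,uv,z))
E
```

```text
handle [ 0.55077079 -0.12779085  0.215     ]
tip [ 0.46400688 -0.24942723  0.182     ]
bk foot [0.39311686 0.28634836 0.        ]
```

View pics/c1.png

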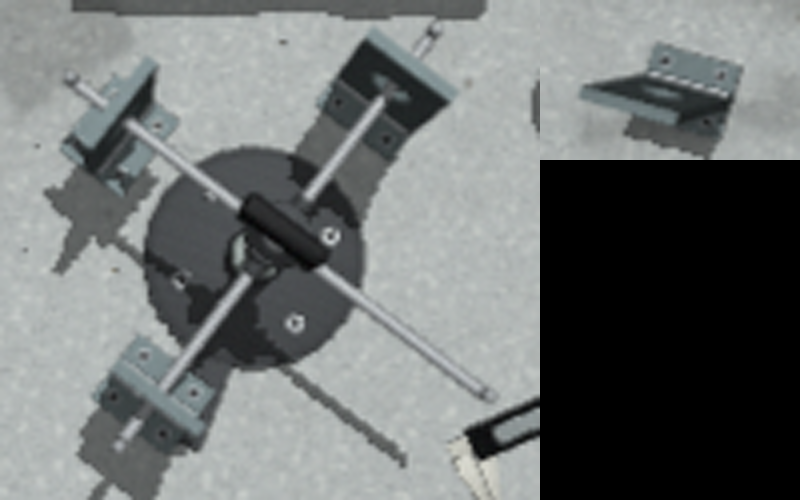

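```bash
python3 - <<'E'
from h import *
a=load('s0');b=load('t0');x0=np.array([.551,-.129])
for d in(130,145,160,175,190,205):
    r=np.radians(d);P=[[*(x0+.122*np.array([np.cos(r),np.sin(r)])),z]for z in(0,.048)];print(d,pix(a,P).round().tolist(),pix(b,P).round().tolist())
c=cv2.resize(a['pixels'][180:320,215:385,::-1],None,fx=4,fy=4,interpolation=2)
cv2.imwrite('pics/c2.png',c)
E
```

```text
130 [[275.0, 268.0], [274.0, 253.0]] [[273.0, 233.0], [273.0, 233.0]]
145 [[271.0, 273.0], [271.0, 258.0]] [[281.0, 241.0], [282.0, 242.0]]
160 [[270.0, 279.0], [270.0, 264.0]] [[292.0, 247.0], [293.0, 248.0]]
175 [[272.0, 285.0], [272.0, 270.0]] [[303.0, 250.0], [305.0, 250.0]]
190 [[278.0, 291.0], [277.0, 275.0]] [[315.0, 249.0], [317.0, 250.0]]
205 [[286.0, 296.0], [286.0, 280.0]] [[326.0, 246.0], [329.0, 246.0]]
```

View pics/c2.png

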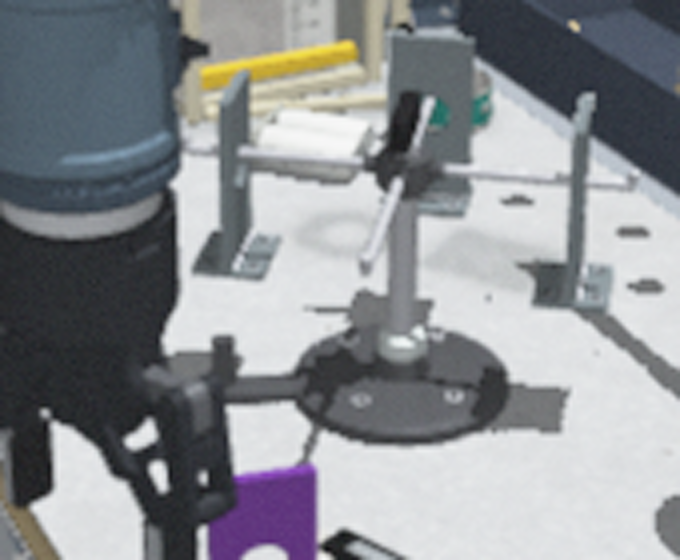

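Scene view: the pointer's top is at about (271,265), so it lies roughly 160° around the axis. The empty arm is at about 234°, so the tree must turn about -74°. I'll move above the handle and check there with the wrist camera.

```bash
python3 -m pendant '[{"travel":[0,0,50],"turn":0,"fingers":85},{"travel":[0,0,50],"turn":0,"fingers":85},{"travel":[36,41,0],"turn":4,"fingers":85},{"travel":[36,41,0],"turn":4,"fingers":85},{"travel":[36,41,0],"turn":4,"fingers":85},{"travel":[36,41,0],"turn":4,"fingers":85},{"travel":[36,41,0],"turn":4,"fingers":85},{"travel":[36,41,0],"turn":4,"fingers":85},{"travel":[36,41,0],"turn":4,"fingers":85},{"travel":[36,41,0],"turn":4,"fingers":85},{"travel":[36,41,0],"turn":3,"fingers":85},{"travel":[0,0,0],"turn":0,"fingers":85}]'; python3 - <<'E'
from h import *
a=load('s0');print(onz(a,(270.8,265),.048))
w=shot('wrist','w0');print(w['T_tool_cam'],w['s']['tool_pos'],w['s']['eef_rot'])
E
```

```text
time_s: 1.6
tool_pos: [0.5198, -0.1575, 0.3276]
eef_rot: [-3.132, -0.002, 0.965]
contact_force: [0.2, -1.1, -0.2]
width: 0.0849
[ 0.43622134 -0.09421421  0.048     ]
[[-1.07502007e-03 -9.65307462e-01 -2.61113667e-01  6.48533181e-02]
 [ 9.99999416e-01 -1.00877072e-03 -3.87745078e-04 -8.75675121e-04]
 [ 1.10889395e-04 -2.61113932e-01  9.65307983e-01 -1.43606044e-01]
 [ 0.00000000e+00  0.00000000e+00  0.00000000e+00  1.00000000e+00]] [ 0.51979059 -0.1574734   0.32762519] [-3.13151000e+00 -2.20170567e-03  9.64947061e-01]
```

```bash
python3 -m pendant '[{"travel":[31,28,0],"turn":0,"fingers":85},{"travel":[0,0,0],"turn":0,"fingers":85},{"travel":[0,0,0],"turn":0,"fingers":85}]'; python3 - <<'E'
from h import *
w=shot('wrist','w1');p=w['pixels'].copy()
print(w['s']['tool_pos'],w['s']['eef_rot'])
for X in([.551,-.129,.215],[.436,-.094,.048]):
    u=pix(w,X)[0];print(u);cv2.circle(p,tuple(int(v) for v in u),4,(255,0,0),1)
cv2.imwrite('pics/w1m.png',p[:,:,::-1])
E
```

```text
time_s: 2.02
tool_pos: [0.5486, -0.1333, 0.3266]
eef_rot: [-3.13, 0.001, 0.958]
contact_force: [-0.2, 0.6, -0.1]
width: 0.0851
[ 0.54857367 -0.1333263   0.32660379] [-3.12958372e+00  9.44492837e-04  9.58394905e-01]
[277.8452238  192.22389438]
[181.53108029 190.53919558]
```

View pics/w1m.png

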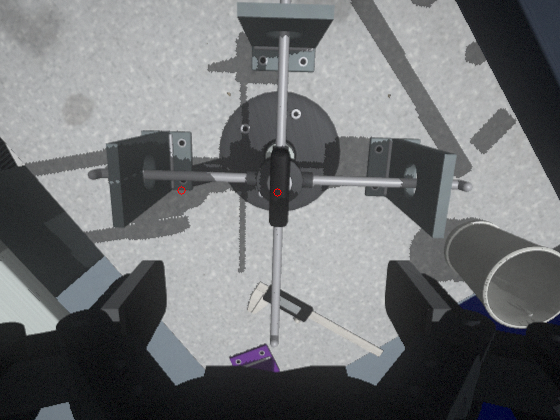

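```bash
python3 - <<'E'
from h import *
w=load('w1')
h=onz(w,(279.5,187),.215);t=onz(w,(275,342),.182);o=onz(w,(284.5,60),.17);a=onz(w,(95,175),.182);c=onz(w,(467,187),.182)
print(h,t,o,a,c,np.hypot(*(t-h)[:2]),(a+c)/2)
for p,q in((t,o),(t,h),(a,c)):print(np.degrees(np.arctan2(*(p-q)[1::-1])))
print(w['s']['tool_pos'][:2]-h[:2], np.degrees(w['s']['eef_rot']))
E
```

```text
[ 0.55413616 -0.12656629  0.215     ] [ 0.46482842 -0.24707767  0.182     ] [ 0.60822465 -0.055811    0.17      ] [ 0.43516849 -0.04022074  0.182     ] [ 0.67180139 -0.21782893  0.182     ] 0.14999622144232855 [ 0.55348494 -0.12902483  0.182     ]
-126.85958766466511
-126.54114964200072
143.10941759799692
[-0.00556249 -0.00676001] [-1.79311939e+02  5.41154534e-02  5.49119832e+01]
```

```bash
python3 -m pendant '[{"travel":[5,5.5,0],"turn":-1.6,"fingers":85},{"travel":[0,0,-30],"turn":0,"fingers":85},{"travel":[0,0,-30],"turn":0,"fingers":85},{"travel":[0,0,-20],"turn":0,"fingers":85},{"travel":[0,0,0],"turn":0,"fingers":85},{"travel":[0,0,0],"turn":0,"fingers":85}]'
```

```text
time_s: 2.82
tool_pos: [0.5502, -0.1347, 0.2468]
eef_rot: [-3.133, 0.002, 0.919]
contact_force: [-0.9, 0.3, 1.3]
width: 0.0852
```

```bash
python3 -m pendant '[{"travel":[3.5,6.5,0],"turn":0,"fingers":85},{"travel":[0,0,-20],"turn":0,"fingers":85},{"travel":[0,0,0],"turn":0,"fingers":85},{"travel":[0,0,0],"turn":0,"fingers":85}]'
```

```text
time_s: 3.32
tool_pos: [0.5563, -0.1285, 0.2315]
eef_rot: [-3.14, -0.0, 0.918]
contact_force: [0.2, 0.8, 0.1]
width: 0.085
```

```bash
python3 -m pendant '[{"travel":[-2,0.5,-20],"turn":0,"fingers":85},{"travel":[0,0,-16],"turn":0,"fingers":85},{"travel":[0,0,0],"turn":0,"fingers":85},{"travel":[0,0,0],"turn":0,"fingers":85}]'
```

```text
time_s: 3.82
tool_pos: [0.5564, -0.1285, 0.1983]
eef_rot: [3.137, -0.002, 0.919]
contact_force: [0.1, 0.2, 0.1]
width: 0.085
```

```bash
python3 -m pendant '[{"travel":[-3,0.5,-5],"turn":0.5,"fingers":40},{"travel":[0,0,0],"turn":0,"fingers":30},{"travel":[0,0,0],"turn":0,"fingers":25},{"travel":[0,0,0],"turn":0,"fingers":0},{"travel":[0,0,0],"turn":0,"fingers":0},{"travel":[0,0,0],"turn":0,"fingers":0},{"travel":[0,0,0],"turn":0,"fingers":0},{"travel":[0,0,0],"turn":0,"fingers":0}]'
```

```text
time_s: 4.82
tool_pos: [0.5538, -0.1282, 0.1946]
eef_rot: [3.136, -0.002, 0.928]
contact_force: [0.3, 0.0, 0.1]
width: 0.0125
```

```bash
python3 -m pendant '[{"travel":[0,0,0],"turn":-1,"fingers":0},{"travel":[0,0,0],"turn":-2,"fingers":0},{"travel":[0,0,0],"turn":-3,"fingers":0},{"travel":[0,0,0],"turn":-3,"fingers":0},{"travel":[0,0,0],"turn":-3,"fingers":0},{"travel":[0,0,0],"turn":-3,"fingers":0},{"travel":[0,0,0],"turn":-3,"fingers":0},{"travel":[0,0,0],"turn":-3,"fingers":0},{"travel":[0,0,0],"turn":-3,"fingers":0},{"travel":[0,0,0],"turn":-3,"fingers":0},{"travel":[0,0,0],"turn":-2,"fingers":0},{"travel":[0,0,0],"turn":-1,"fingers":0}]'
```

```text
time_s: 6.32
tool_pos: [0.5537, -0.1282, 0.1946]
eef_rot: [3.136, -0.002, 0.371]
contact_force: [-0.3, 1.0, 0.0]
width: 0.0127
```

```bash
python3 -m pendant '[{"travel":[0,0,0],"turn":-2,"fingers":0},{"travel":[0,0,0],"turn":-3,"fingers":0},{"travel":[0,0,0],"turn":-4,"fingers":0},{"travel":[0,0,0],"turn":-4,"fingers":0},{"travel":[0,0,0],"turn":-4,"fingers":0},{"travel":[0,0,0],"turn":-4,"fingers":0},{"travel":[0,0,0],"turn":-4,"fingers":0},{"travel":[0,0,0],"turn":-4,"fingers":0},{"travel":[0,0,0],"turn":-3,"fingers":0},{"travel":[0,0,0],"turn":-2,"fingers":0},{"travel":[0,0,0],"turn":-1,"fingers":0},{"travel":[0,0,0],"turn":0,"fingers":0}]'; python3 - <<'E'
from h import *
a=shot('scene','s2');b=shot('top','t2')
A=cv2.resize(a['pixels'][180:320,215:365,::-1],None,fx=2.66,fy=2.66,interpolation=2)
B=cv2.resize(b['pixels'][150:290,240:390,::-1],None,fx=2.66,fy=2.66,interpolation=2)
cv2.imwrite('pics/c3.png',np.hstack([A,B]));print(arm.observe()['eef_rot'])
E
```

```text
time_s: 7.82
tool_pos: [0.5536, -0.1281, 0.1945]
eef_rot: [3.136, -0.002, -0.274]
contact_force: [-1.3, 0.1, -0.4]
width: 0.0125
[ 3.13619887e+00 -2.05878449e-03 -2.73483766e-01]
```

View pics/c3.png

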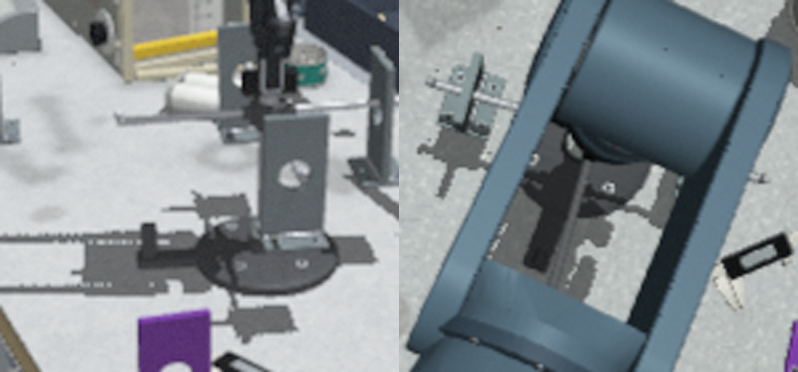

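The tree has turned. The scene crop shows the pointer uncovered at about (271,265) with the empty arm above it. I'll release, retreat towards the bracket and then measure the angle.

```bash
python3 -m pendant '[{"travel":[0,0,0],"turn":0,"fingers":85},{"travel":[0,0,0],"turn":0,"fingers":85},{"travel":[0,0,0],"turn":0,"fingers":85},{"travel":[0,0,0],"turn":0,"fingers":85},{"travel":[0,0,0],"turn":0,"fingers":85},{"travel":[0,0,40],"turn":0,"fingers":85},{"travel":[0,0,50],"turn":0,"fingers":85},{"travel":[0,0,50],"turn":0,"fingers":85},{"travel":[-12,50,0],"turn":0,"fingers":85},{"travel":[-17,50,0],"turn":0,"fingers":85},{"travel":[-17,50,0],"turn":0,"fingers":85},{"travel":[-17,50,0],"turn":0,"fingers":85}]'
python3 -m pendant '[{"travel":[-17,50,0],"turn":0,"fingers":85},{"travel":[-17,50,0],"turn":0,"fingers":85},{"travel":[-12,35,0],"turn":0,"fingers":85},{"travel":[0,0,0],"turn":0,"fingers":85},{"travel":[0,0,0],"turn":0,"fingers":85}]'
python3 - <<'E'
from h import *
a=load('s2');b=shot('top','t3');w=shot('wrist','w3')
P=onz(a,(271,265),.048);c=np.array([.5535,-.128]);print(P,np.degrees(np.arctan2(*(P[:2]-c)[::-1])))
B=cv2.resize(b['pixels'][150:270,245:365,::-1],None,fx=3.5,fy=3.5,interpolation=2)
cv2.imwrite('pics/c4.png',np.hstack([B,cv2.resize(w['pixels'][:,:,::-1],None,fx=.67,fy=1)])) 
print(w['s']['tool_pos'],w['s']['eef_rot'])
E
```

```text
time_s: 9.43
tool_pos: [0.4888, 0.0739, 0.3389]
eef_rot: [3.137, -0.004, -0.28]
contact_force: [0.3, 0.8, 0.6]
width: 0.0851
time_s: 10.05
tool_pos: [0.4393, 0.2157, 0.34]
eef_rot: [3.139, -0.006, -0.275]
contact_force: [-0.2, -0.5, 0.5]
width: 0.0852
[ 0.43671024 -0.0944474   0.048     ] 163.97113736243116
[0.43933884 0.21549608 0.33995937] [ 3.13885856 -0.00588484 -0.27563726]
```

View pics/c4.png

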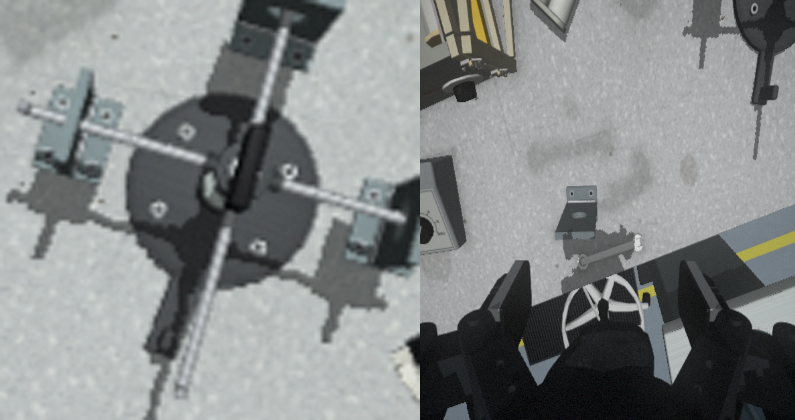

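```bash
python3 - <<'E'
from h import *
b=load('t3');w=load('w3');c=np.array([.5535,-.128])
for n,im,uv,z in(('tip',b,(296.7,261.4),.182),('ptr',b,(291.6,249.4),.048),('ptr w',w,(519,92),.048)):
    P=onz(im,uv,z);d=P[:2]-c;print(n,P.round(4),np.hypot(*d),np.degrees(np.arctan2(*d[::-1])))
p=cv2.resize(w['pixels'][170:260,180:290,::-1],None,fx=6,fy=6,interpolation=2)
cv2.imwrite('pics/c5.png',p)
E
```

```text
tip [ 0.41   -0.0905  0.182 ] 0.14830631852239962 165.34193908473614
ptr [ 0.4317 -0.0849  0.048 ] 0.12916808466758162 160.50357760765948
ptr w [ 0.4411 -0.0735  0.048 ] 0.12494225553804565 154.12261241576118
```

View pics/c5.png

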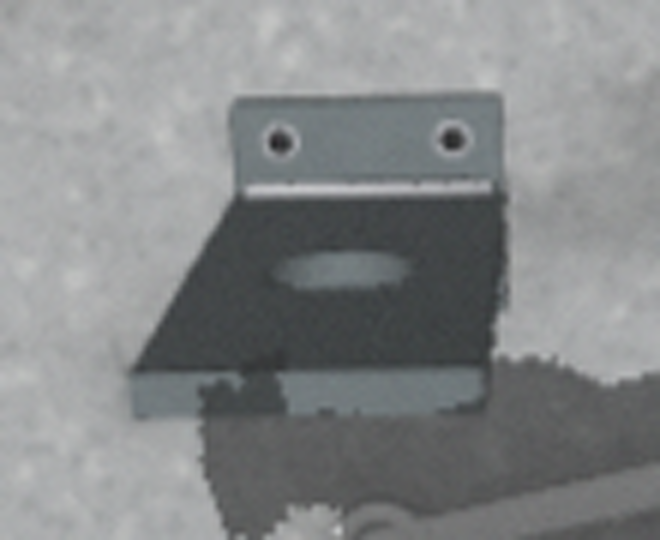

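```bash
python3 - <<'E'
from h import *
w=load('w3');b=load('t3');s=load('s2')
f=lambda x,y,z:onz(w,(180+(x-2.5)/6,170+(y-2.5)/6),z)
for n,L,z in(('top',[(132,371),(488,367),(486,412),(134,417)],.128),('foot far',[(234,97),(502,95)],.006),('weld',[(243,190),(492,187)],.006)):
    P=np.array([f(*q,z) for q in L]);print(n,P.mean(0).round(4),[np.linalg.norm(P[i]-P[i-1]).round(4) for i in range(len(P))],np.degrees(np.arctan2(*(P[1]-P[0])[1::-1])))
c=np.array([.5535,-.128])
out=[]
for im,(x,y,n,k) in((b,(275,220,40,10)),(w,(495,65,50,8)),(s,(250,245,40,10))):
    p=cv2.resize(np.ascontiguousarray(im['pixels'][y:y+n,x:x+n,::-1]),(400,400),interpolation=2);k=400/n
    for d,col in((154,(255,0,0)),(160,(0,255,0)),(166,(0,0,255))):
        r=np.radians(d);u=np.array([np.cos(r),np.sin(r)]);v=np.array([-u[1],u[0]])
        X=[[*(c+(.122+i*.008)*u+j*.005*v),.048] for i,j in((1,1),(1,-1),(-1,-1),(-1,1))]
        q=((pix(im,X)-[x,y]+.5)*k).astype(int);cv2.polylines(p,[q],True,col,1)
    out.append(p)
out=np.hstack(out);cv2.imwrite('pics/c6.png',cv2.resize(out,(798,266),interpolation=cv2.INTER_AREA))
E
```

```text
top [0.3918 0.2743 0.128 ] [np.float64(0.0083), np.float64(0.0603), np.float64(0.0081), np.float64(0.06)] -105.23144759854641
foot far [0.4166 0.2675 0.006 ] [np.float64(0.059), np.float64(0.059)] -105.45252945778155
weld [0.3965 0.2738 0.006 ] [np.float64(0.0554), np.float64(0.0554)] -105.183837059909
```

View pics/c6.png

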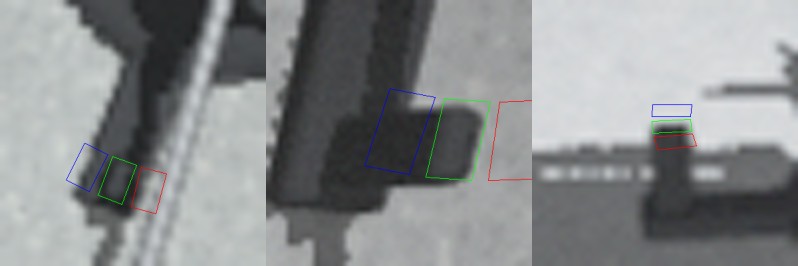

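Fin overlays in three cameras agree: the pointer is at 160°. The arm is at 164–165°, so the 8° limit is met. The bracket's top edge centre is (0.392, 0.274) and its width lies along 74.7°. Measured plate size is 60 × 8 mm, as it should be. Its plate is already square to the arm, so I keep one yaw of 74.7° (1.304 rad) throughout.

```bash
python3 -m pendant '[{"travel":[-5,6,0],"turn":9,"fingers":85},{"travel":[-5,6,0],"turn":9,"fingers":85},{"travel":[-5,6,0],"turn":9,"fingers":85},{"travel":[-5,6,0],"turn":9,"fingers":85},{"travel":[-5,6,0],"turn":9,"fingers":85},{"travel":[-5,6,0],"turn":9,"fingers":85},{"travel":[-5,6,0],"turn":9,"fingers":85},{"travel":[-5,6,0],"turn":9,"fingers":85},{"travel":[-5,6,0],"turn":9,"fingers":85},{"travel":[0,0,0],"turn":9,"fingers":85},{"travel":[0,0,-60],"turn":0,"fingers":85},{"travel":[0,0,0],"turn":0,"fingers":85}]'; python3 -c "
from h import *
import time
print(arm.observe()['tool_pos'],arm.observe()['eef_rot'])"
```

```text
time_s: 11.65
tool_pos: [0.4012, 0.2572, 0.2784]
eef_rot: [3.136, -0.004, 1.321]
contact_force: [-0.1, 0.2, -0.2]
width: 0.0846
[0.40116954 0.25716063 0.27843178] [ 3.13628505 -0.00420397  1.32147667]
```

```bash
python3 -m pendant '[{"travel":[-9,17,-30],"turn":-1,"fingers":85},{"travel":[0,0,-50],"turn":0,"fingers":85},{"travel":[0,0,0],"turn":0,"fingers":85},{"travel":[0,0,0],"turn":0,"fingers":85}]'
```

```text
time_s: 12.15
tool_pos: [0.4002, 0.2747, 0.2085]
eef_rot: [3.124, -0.013, 1.298]
contact_force: [0.1, 0.5, 0.7]
width: 0.085
```

```bash
python3 -m pendant '[{"travel":[-8,0,-10],"turn":0,"fingers":85},{"travel":[0,0,-45],"turn":0,"fingers":85},{"travel":[0,0,0],"turn":0,"fingers":85},{"travel":[0,0,0],"turn":0,"fingers":85}]'
```

```text
time_s: 12.65
tool_pos: [0.3964, 0.2762, 0.1605]
eef_rot: [3.114, -0.021, 1.297]
contact_force: [0.2, -0.1, 0.4]
width: 0.0849
```

```bash
python3 -m pendant '[{"travel":[-4.5,-1.5,-60],"turn":0.3,"fingers":85},{"travel":[0,0,0],"turn":0,"fingers":85},{"travel":[0,0,0],"turn":0,"fingers":85}]'
```

```text
time_s: 13.02
tool_pos: [0.3971, 0.2769, 0.107]
eef_rot: [3.104, -0.027, 1.302]
contact_force: [0.7, 0.9, 0.3]
width: 0.0849
```

```bash
python3 -m pendant '[{"travel":[-5,-2,-8],"turn":0,"fingers":85},{"travel":[0,0,0],"turn":0,"fingers":85}]'
```

```text
time_s: 13.28
tool_pos: [0.3942, 0.2758, 0.1024]
eef_rot: [3.1, -0.031, 1.303]
contact_force: [-0.7, 0.1, -1.2]
width: 0.0849
```

```bash
python3 -c "
from h import *
w=shot('wrist','w5');print(w['s']['tool_pos'],w['s']['eef_rot'],w['s']['joint_velocities'].round(4))
cv2.imwrite('pics/c7.png',w['pixels'][:,:,::-1])"
```

```text
[0.39416275 0.27578632 0.1024015 ] [ 3.09951848 -0.03081273  1.30275772] [-0.0008 -0.0208 -0.0336 -0.0002  0.0079  0.0017]
```

View pics/c7.png

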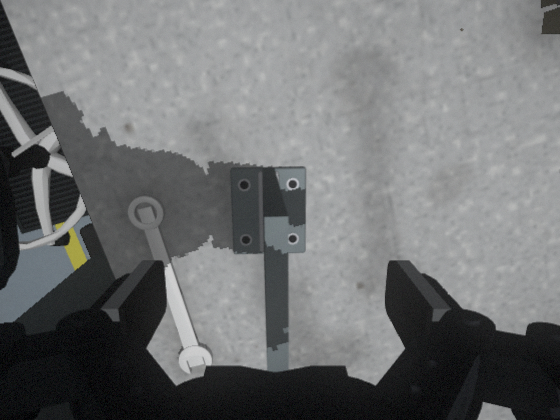

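Wrist view: the plate is centred between the fingers at about column 277, with clear space on both sides. Closing now.

```bash
python3 -m pendant '[{"travel":[0,0,-3],"turn":0,"fingers":40},{"travel":[0,0,0],"turn":0,"fingers":20},{"travel":[0,0,0],"turn":0,"fingers":0},{"travel":[0,0,0],"turn":0,"fingers":0},{"travel":[0,0,0],"turn":0,"fingers":0},{"travel":[0,0,0],"turn":0,"fingers":0},{"travel":[0,0,0],"turn":0,"fingers":0}]'
```

```text
time_s: 14.2
tool_pos: [0.3946, 0.2766, 0.101]
eef_rot: [3.1, -0.032, 1.302]
contact_force: [-1.6, 0.3, 2.2]
width: 0.0072
```

```bash
python3 -m pendant '[{"travel":[0,0,15],"turn":0,"fingers":0},{"travel":[0,0,35],"turn":0,"fingers":0},{"travel":[0,0,45],"turn":0,"fingers":0},{"travel":[0,0,40],"turn":0,"fingers":0},{"travel":[-2,-25,0],"turn":0,"fingers":0},{"travel":[-4,-45,0],"turn":0,"fingers":0},{"travel":[-4,-45,0],"turn":0,"fingers":0},{"travel":[-4,-45,0],"turn":0,"fingers":0},{"travel":[-4,-45,0],"turn":0,"fingers":0},{"travel":[-4,-45,0],"turn":0,"fingers":0},{"travel":[0,-20,0],"turn":0,"fingers":0},{"travel":[0,0,0],"turn":0,"fingers":0}]'
```

```text
time_s: 15.7
tool_pos: [0.3709, -0.0028, 0.2488]
eef_rot: [3.086, -0.03, 1.304]
contact_force: [0.6, -0.0, -2.2]
width: 0.0067
```

```bash
python3 -m pendant '[{"travel":[-2,-36,-15],"turn":0,"fingers":0},{"travel":[0,-36,-15],"turn":0,"fingers":0},{"travel":[0,0,-10],"turn":0,"fingers":0},{"travel":[0,0,0],"turn":0,"fingers":0},{"travel":[0,0,0],"turn":0,"fingers":0}]'; python3 - <<'E'
from h import *
w=shot('wrist','w6');s=shot('scene','s6');shot('top','t6')
print(w['s']['tool_pos'],w['s']['eef_rot'])
W=cv2.resize(w['pixels'][:,:,::-1],(440,330),interpolation=cv2.INTER_AREA)
S=cv2.resize(s['pixels'][190:300,240:360,::-1],(360,330),interpolation=2)
cv2.imwrite('pics/c8.png',np.hstack([W,S]))
E
```

```text
time_s: 16.32
tool_pos: [0.3699, -0.0728, 0.21]
eef_rot: [3.083, -0.031, 1.309]
contact_force: [-0.4, 0.9, -1.2]
width: 0.0069
[ 0.36985822 -0.0728425   0.21003001] [ 3.08257381 -0.03147413  1.30882199]
```

View pics/c8.png

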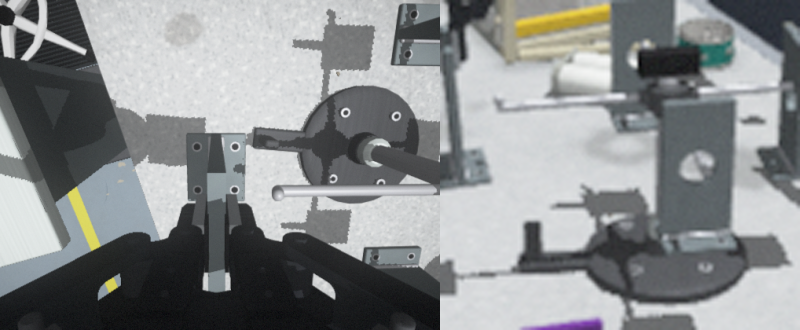

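```bash
python3 - <<'E'
from h import *
w=load('w6');k=560/440
u=np.array([np.cos(np.radians(164.7)),np.sin(np.radians(164.7))]);v=np.array([-u[1],u[0]]);c=np.array([.5535,-.128])
t=onz(w,(278*k,190*k),.182);t2=onz(w,(430*k,190*k),.174)
print('tip',t,t2,'arm ang',np.degrees(np.arctan2(*(t-t2)[1::-1])))
# foot corners of the held bracket, top of foot
zf=.210-.101+.006
P=np.array([onz(w,(x*k,y*k),zf) for x,y in((187,134),(245,133),(246,200),(188,201))]);print('foot',P.round(4),P.mean(0),'tilt normal ang',np.degrees(np.arctan2(*(P[1]-P[0])[1::-1])))
f=P.mean(0)[:2]; tcp=w['s']['tool_pos'][:2]
for n,p in(('tip',t[:2]),('foot',f),('tcp',tcp)):print(n,'r',(p-c)@u,'side',(p-c)@v)
print('u',u,'v',v)
E
```

```text
tip [ 0.4083546  -0.08343743  0.182     ] [ 0.51220168 -0.11676161  0.174     ] arm ang 162.2087394537216
foot [[ 0.3576 -0.0416  0.115 ]
 [ 0.4045 -0.0539  0.115 ]
 [ 0.3911 -0.1122  0.115 ]
 [ 0.3417 -0.0985  0.115 ]] [ 0.37372106 -0.07657154  0.115     ] tilt normal ang -14.656052142919606
tip r 0.15175993398858406 side -0.004683198897499667
foot r 0.18697769864649247 side -0.0021668820396834516
tcp r 0.19168761402620058 side -0.004744458265407275
u [-0.96455742  0.26387305] v [-0.26387305 -0.96455742]
```

```bash
python3 -m pendant '[{"travel":[0,1,-4],"turn":0,"fingers":0},{"travel":[10,-2.5,0],"turn":0,"fingers":0},{"travel":[10,-2.5,0],"turn":0,"fingers":0},{"travel":[0,0,0],"turn":0,"fingers":0}]'
```

```text
time_s: 16.98
tool_pos: [0.3921, -0.0771, 0.2065]
eef_rot: [3.08, -0.031, 1.31]
contact_force: [-0.5, 0.7, -2.0]
width: 0.0071
```

```bash
python3 -m pendant '[{"travel":[10,-2.5,0],"turn":0,"fingers":0},{"travel":[10,-2.5,0],"turn":0,"fingers":0},{"travel":[0,0,0],"turn":0,"fingers":0}]'; python3 -m pendant '[{"travel":[10,-3,0],"turn":0,"fingers":0},{"travel":[10,-3,0],"turn":0,"fingers":0},{"travel":[8,-2,0],"turn":0,"fingers":0},{"travel":[0,0,0],"turn":0,"fingers":0}]'
```

```text
time_s: 17.35
tool_pos: [0.4137, -0.0826, 0.2063]
eef_rot: [3.081, -0.031, 1.31]
contact_force: [0.7, 0.4, -2.1]
width: 0.007
time_s: 17.85
tool_pos: [0.4438, -0.0913, 0.2062]
eef_rot: [3.081, -0.031, 1.31]
contact_force: [0.5, 0.1, -2.0]
width: 0.0069
```

```bash
python3 -m pendant '[{"travel":[0,0,-5],"turn":0,"fingers":0},{"travel":[0,0,-5],"turn":0,"fingers":0},{"travel":[0,0,0],"turn":0,"fingers":0}]'; python3 -m pendant '[{"travel":[0,0,-2],"turn":0,"fingers":0},{"travel":[0,0,0],"turn":0,"fingers":0}]';  python3 -m pendant '[{"travel":[0,0,-2],"turn":0,"fingers":0},{"travel":[0,0,0],"turn":0,"fingers":0}]'
```

```text
time_s: 18.23
tool_pos: [0.4431, -0.0909, 0.195]
eef_rot: [3.082, -0.031, 1.31]
contact_force: [0.3, -0.6, -2.2]
width: 0.007
time_s: 18.48
tool_pos: [0.4429, -0.0908, 0.1929]
eef_rot: [3.082, -0.031, 1.31]
contact_force: [-0.1, -0.1, -1.6]
width: 0.0065
time_s: 18.73
tool_pos: [0.443, -0.0909, 0.191]
eef_rot: [3.082, -0.031, 1.31]
contact_force: [-0.4, -0.8, -1.8]
width: 0.0069
```

```bash
python3 -m pendant '[{"travel":[0,0,-1.5],"turn":0,"fingers":0},{"travel":[0,0,0],"turn":0,"fingers":0}]';  python3 -m pendant '[{"travel":[0,0,-1.5],"turn":0,"fingers":0},{"travel":[0,0,0],"turn":0,"fingers":0}]'; python3 - <<'E'
from h import *
w=shot('wrist','w7');s=shot('scene','s7')
W=cv2.resize(w['pixels'][100:420,60:500,::-1],(440,330),interpolation=cv2.INTER_AREA)
S=cv2.resize(s['pixels'][190:300,240:360,::-1],(360,330),interpolation=2)
cv2.imwrite('pics/c9.png',np.hstack([W,S]))
E
```

```text
time_s: 18.98
tool_pos: [0.4435, -0.0912, 0.1906]
eef_rot: [3.08, -0.031, 1.31]
contact_force: [-0.2, -0.3, -1.2]
width: 0.007
time_s: 19.23
tool_pos: [0.4439, -0.0914, 0.1905]
eef_rot: [3.079, -0.03, 1.31]
contact_force: [-1.6, -0.7, -0.2]
width: 0.0069
```

Contact at TCP z = 0.1905 (0.191 expected for the rod in the bore's top), and the load has left the wrist. Releasing.

```bash
python3 -m pendant '[{"travel":[0,0,0],"turn":0,"fingers":15},{"travel":[0,0,0],"turn":0,"fingers":30},{"travel":[0,0,0],"turn":0,"fingers":50},{"travel":[0,0,0],"turn":0,"fingers":50},{"travel":[0,0,0],"turn":0,"fingers":50},{"travel":[0,0,10],"turn":0,"fingers":50},{"travel":[0,0,25],"turn":0,"fingers":50},{"travel":[0,0,40],"turn":0,"fingers":50},{"travel":[0,0,50],"turn":0,"fingers":50},{"travel":[-10,50,0],"turn":0,"fingers":50},{"travel":[-10,60,0],"turn":0,"fingers":50},{"travel":[-10,60,0],"turn":0,"fingers":50}]'; python3 -m pendant '[{"travel":[-10,60,0],"turn":0,"fingers":50},{"travel":[0,50,0],"turn":0,"fingers":50},{"travel":[0,0,0],"turn":0,"fingers":50},{"travel":[0,0,0],"turn":0,"fingers":50},{"travel":[0,0,0],"turn":0,"fingers":50},{"travel":[0,0,0],"turn":0,"fingers":50}]'; python3 - <<'E'
from h import *
w=shot('top','t8');s=shot('scene','s8')
W=cv2.resize(w['pixels'][145:275,240:400,::-1],(400,325),interpolation=2)
S=cv2.resize(s['pixels'][190:300,240:360,::-1],(355,325),interpolation=2)
cv2.imwrite('pics/c10.png',np.hstack([W,S]))
E
```

```text
time_s: 20.82
tool_pos: [0.414, 0.0792, 0.3241]
eef_rot: [3.073, -0.032, 1.3]
contact_force: [0.8, 0.2, -0.5]
width: 0.0498
time_s: 21.58
tool_pos: [0.4025, 0.1941, 0.3284]
eef_rot: [3.067, -0.034, 1.304]
contact_force: [-0.6, 0.2, -0.3]
width: 0.0498
```

View pics/c10.png

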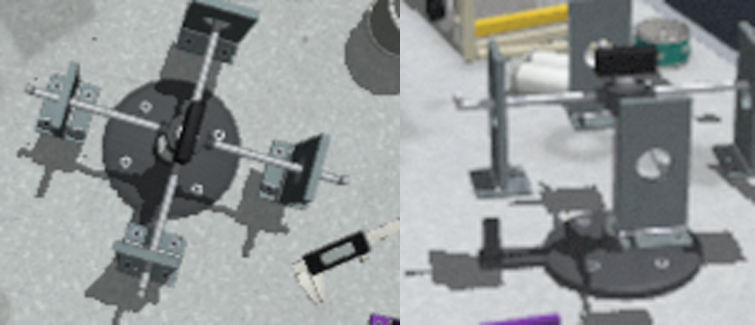

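```bash
python3 - <<'E'
from h import *
b=load('t8');P=onz(b,(297.0,261.9),.182);d=P[:2]-[.5535,-.128];print(P,np.degrees(np.arctan2(*d[::-1])))
from cell import finish_job
print(finish_job())
E
```

```text
[ 0.40890728 -0.09115432  0.182     ] 165.70392460814801
the job is handed in; nothing more can be done
None
```

I turned the tree about -69° by its bar so the empty arm stood over the pointer. I then picked up the grey bracket, passed its bore over the arm's turned-up end, lowered it onto the rod and let go. I handed the job in at about 22 s; it reports no verdict.

**Last checks:**
- **Hanging:** the final top and scene pictures show the bracket upright on the formerly empty arm, with the other three still on theirs. The bracket touched the rod at the expected height: TCP at 190.5 mm, 191 mm expected.
- **Other things:** the calliper and the purple look-alike look unmoved, and the sleeve was never approached. The gripper was clear of everything, with about zero force.
- **Arm over the pointer:** the arm measured between 162° and 166° depending on the view. The last top picture gave 165.7°, and the gripper's own yaw gave 164.2°.

**Disagreement:** single-pixel readings of the pointer's angle ran from 154° to 164°. I first aimed for 164° from the scene camera, which is imprecise in that direction. Overlaying the pointer's shape in three cameras then put it at 160°. The arm is therefore about 4 to 6° off, inside the limits of 8° on the way and 14° at the end, and I did not correct it.

The tool also drifted to about 4° of tilt during the moves. That did no harm.

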